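Tuck in the flap of the water-test case

TASK

Close the white water-test case: with the closed fingertips fold its blue flap over the mouth, press it down gently and push it forward by its yellow rib until its front edge is tucked fully home beneath the black lip, so that the flap stays shut when you let go. Only touch and push: do not pinch or lift the case or its flap, leave the case standing where it is, and leave the tubs, cup, clip and rake undisturbed.

Things in the scene. Friction and masses are not known exactly. Their poses are not given: they have to be found in the camera images.
- kit: loose white plastic open-topped water-test case, 130 (x) x 150 (y) x 64 mm tall, 4 mm walls, about 0.85 kg: a gentle push leaves it, a hard one slides it. Origin: centre of its underside, z up. The flap is hinged near its -x wall (x = -55 mm, the side nearer the robot), lies between the 62 mm tall side walls with 6 mm to spare on each side, and folds towards +x; the black lip is fixed along the top of the +x wall
- fold (a joint): angle of the blue flap about its hinge (rad): 0 level over the mouth, 1.57 upright, more leans back towards the case's -x; limits -0.10 to 2.2, starts 1.45 to 2.05. A springy crease drives it towards 1.8: let go untucked it pops up to about 0.7; pressing it level takes about 2 N at the rib. It can be pressed below level to -0.10 (edge 9 mm lower), then a hard stop
- tuck (a joint): how far flap and hinge rod are slid along the case's +x towards the lip (m): 0 to 0.018, hard stops, starts 0 to 0.003; takes about 3 N and stays where left. At 0 the level flap's edge ends 6 mm short of the lip, at 0.018 it reaches 12 mm beneath it. If slid beyond 0.006 before the flap is down, the edge lands on top of the lip
- hinge (a point): centre of the flap's hinge axis, 56 mm above the case's underside; the axis runs along the case's y; moves along with joint tuck (case x = -55 mm + tuck)
- flap_edge (a point): middle of the flap's free edge, halfway through its thickness. The flap is a blue plate 130 mm wide (along the hinge) and 3 mm thick that reaches 92 mm from the hinge axis
- rib (a point): foot of the yellow rib, middle of its hinge-side face (the face to push), on the flap's outer surface (the upper one when shut), 57 mm from the hinge axis. The rib runs along the hinge direction, 70 mm long, 6 mm thick, 9 mm high. x axis points from hinge to edge, z out of the outer surface
- lip (a point): middle of the lower inner edge of the black lip, a 4 mm plate 142 mm long reaching 22 mm inwards from the case's +x wall; its underside is 60 mm above the case's underside, 2.5 mm over the top of a level flap; this edge is 98 mm from the hinge axis when tuck is 0
- tub_red: closed red plastic food tub standing on the turntable, 73 mm across, 70 mm tall, 0.12 kg; origin at the centre of its underside; a bystander
- tub_yellow: closed yellow plastic food tub standing on the turntable, 73 mm across, 70 mm tall, 0.12 kg; origin at the centre of its underside; a bystander
- tub_orange: closed orange plastic food tub standing on the turntable, 73 mm across, 70 mm tall, 0.12 kg; origin at the centre of its underside; a bystander
- cup: small glass cup standing upside down, 62 mm across at the rim below, 75 mm tall; origin at the centre of its underside; a bystander
- clip: aluminium bag clip lying flat, 70 x 18 x 20 mm; origin under its middle, jaws along x; a bystander
- rake: black plastic gravel rake lying flat beyond the case, 225 mm long along its x, head 74 mm wide at its +x end, 10 mm thick; origin about its middle, on the shelf; a bystander

How it is judged:
By the outcome, as a careful person would: the job done as asked, in the order asked, and still so for the second after the job is handed in, with the robot touching nothing.
It also fails if it takes over 38 s, if anything falls off the work surface, if the arm or the gripper's body presses on something with over 40 N, if the wrist force passes 120 N, or if a joint passes its speed limit or range.

ROBOT

A 6-joint arm with a two-finger parallel gripper is mounted at the origin on the work surface. World frame = base frame: x ahead of the robot, y to its left, z up, the work surface at z = 0. Lengths are in m, angles in rad, forces in N, time in s.
With the tool pointing down it reaches from about 0.425 to 0.95 m from the base axis. Payload 3.5 kg.
Tool frame: the origin (TCP) lies midway between the tips of the shut fingers; the grasp point (between the pads) lies 19 mm behind it; z points along the fingers, y is the line along which they close (so a half turn about z gives the same grasp; the last joint's range is limited). The gripper opens to 85 mm and grips with 20 to 120 N. Pads are 22 mm wide; open, the fingers measure 114 mm over their backs; the gripper's body (76 mm by 85 mm) begins 54 mm behind the grasp point. The pads swing forward as they close: fully open they stand 13 mm farther back than shut.
Start: joints at [-1.441, 0.286, 1.577, -0, 1.279, -0.15], TCP at [0.186, -0.649, 0.231] pointing down, gripper open.
Joint ranges: [-2.77, 2.77], [-0.9, 2.22], [0.21, 2.48], [-1.53, 4.67], [0.24, 2.81], [-2.84, 2.84]. Speed limits (rad/s): [2.79, 2.79, 3.14, 3.14, 3.14, 3.14].

INTERFACE

Orientations are given as a unit quaternion [x, y, z, w].
In Python, from plant import ctrl gives the robot as it stands.
- The arm moves only by the tool arm_command, never from a script. Its argument "steps" is one flat list of numbers, 5 for each row, row after row: the opening in per cent of the stroke, from 0 (shut) to 100 (fully open), then the shift along the tool's x, y, z each as a share of 25 mm, from -1 to 1, then the turn about the tool's z as a share of 0.1 rad, from -1 to 1. In form: [grip, tx, ty, tz, spin, grip, tx, ty, tz, spin, ...]. A call has 1 to 8 rows; each row shifts and turns the commanded pose from where the row before left it, along the tool's axes as they then stand; what a row does not reach is not made up. A row lasts 1/12 s, in which the tool goes at most 41.7 mm and 7.16 degrees, less where a joint would pass 70% of its speed; a pose out of reach is approached as far as the arm can. A call with a number of a shift or a turn outside -1 to 1 is refused whole. A call with a gripper value outside its range is refused whole. The fingers move at their own pace and stop on an object; "squeeze" is the grip in N (left out, the last holds). Time passes only in rows, so rows that do not move let the fingers close. It gives the time, the measured TCP pose, the force, the opening and the grip force at its end, in the units of the state.
- ctrl.get_state(): the state, without advancing time (a new reading comes with each control period).
- ctrl.read_camera(name): name is "side" or "top"; returns the picture (420x560x3 uint8, red, green, blue); there is no depth.
- ctrl.camera_model(name): a dict with "intrinsics" (3x3 intrinsics, pixels), "rvec" (rotation vector, rad) and "tvec" (3), from world to camera coordinates, as OpenCV has them. Camera axes: x right, y down, z forward; pixel columns grow to the right and rows downward; lengths in m; the calibration is good to about 2 mm. A picture is of the moment at which its call begins. camera_model takes no time and is no camera call.
- ctrl.sign_off(): hands the job in; it is judged then, once.
The state is a dict: "time": time; "qpos": joint angles; "dq": joint speeds; "joint_efforts": joint torques, N m; "eef_pos": TCP position; "tcp_rot": TCP orientation; "contact_force": force on the tool from outside, world axes, zero at the start; "wrist_torque": the same for the moment, N m; "opening": opening from 0.0 (shut) to 1.0 (fully open); "finger_force": force on a finger pad.
Only numpy, scipy, OpenCV 4.12 (cv2) and the standard library are available. Lean on these libraries where they do the work, as an engineer would, in place of code of your own. Each camera call takes 0.05 s, during which the arm holds its last target. There are 200 camera calls.

## Working session

There is one attempt and no reset: what is moved stays moved. The work goes in short steps, Python scripts to look and compute and a tool call to move; the robot and the scene stay as the last step left them, time stands still between calls to the robot, and variables do not carry over. Pictures are saved under pics/ and viewed, at most 13 in all, crops included, and the job is handed in when it is done.

Besides the shell and the picture viewer there is one more tool, called as name(argument=value, ...) on one line, values as JSON. arm_command: Moves the arm, as the interface text tells. Its arguments: {"type":"object","properties":{"steps":{"type":"array","items":{"type":"number"}},"squeeze":{"type":"number"}},"required":["steps"]}

```bash
mkdir -p pics; ls; python3 - <<'E'
from plant import ctrl
import cv2,numpy as np
for n in("side","top"):
    im=ctrl.read_camera(n); cv2.imwrite(f"pics/{n}0.png",im[:,:,::-1])
    m=ctrl.camera_model(n); R=cv2.Rodrigues(np.array(m["rvec"],float))[0]
    print(n,m["intrinsics"],"C",-R.T@np.array(m["tvec"]),"fwd",R[2])
s=ctrl.get_state();print(s)
E
```

```text
pics
side [[419.42027541   0.         273.9901607 ]
 [  0.         419.42027541 217.93257498]
 [  0.           0.           1.        ]] C [0.35765807 0.55678298 0.83402928] fwd [ 0.24099353 -0.63599221 -0.73310028]
top [[493.83244637   0.         276.34580708]
 [  0.         493.83244637 209.30187487]
 [  0.           0.           1.        ]] C [ 0.36164421 -0.08543196  1.6367955 ] fwd [ 0.1668764  -0.00600766 -0.98595952]
{'time': 0.1, 'qpos': array([-1.44100709e+00,  2.87114706e-01,  1.57801169e+00, -9.30160969e-06,
        1.27857187e+00, -1.49978115e-01]), 'dq': array([ 0.00078187, -0.00105875, -0.00246108,  0.00097015, -0.00172157,
       -0.00110501]), 'joint_efforts': array([ 6.96899206e-04, -4.07296586e+01, -2.93699616e+01, -1.54247277e-04,
        3.40578576e-03,  2.86911188e-06]), 'eef_pos': array([ 0.18635387, -0.64816385,  0.23007063]), 'tcp_rot': array([ 9.90231486e-01,  1.39429181e-01,  6.17534484e-06, -1.05280070e-03]), 'contact_force': array([-0.23771412,  0.29061518,  0.25853415]), 'wrist_torque': array([ 0.00433011,  0.00479392, -0.00312749]), 'finger_force': 0.0, 'opening': 1.001148084764722}
```

View pics/side0.png

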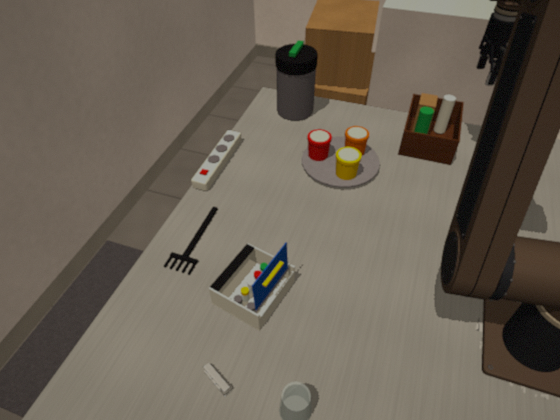

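View pics/top0.png

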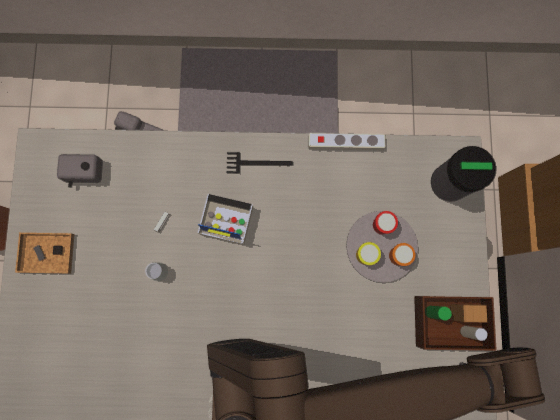

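The side view shows the case at about (255,285), with the flap standing and the rib at (272,274). The top view shows it at (228,220), with the black lip along the far edge at (228,202) and the flap edge-on at (220,232). I'll enlarge both.

```bash
python3 - <<'E'
import cv2,numpy as np
a=cv2.imread("pics/side0.png")[235:335,200:310]; b=cv2.imread("pics/top0.png")[180:260,185:273]
f=lambda x,k:cv2.resize(x,None,fx=k,fy=k,interpolation=cv2.INTER_CUBIC)
a=f(a,3.6)[:360];b=f(b,4.5)[:360]
cv2.imwrite("pics/crop0.png",np.hstack([a,b]));print(a.shape,b.shape)
E
```

```text
(360, 396, 3) (360, 396, 3)
```

View pics/crop0.png

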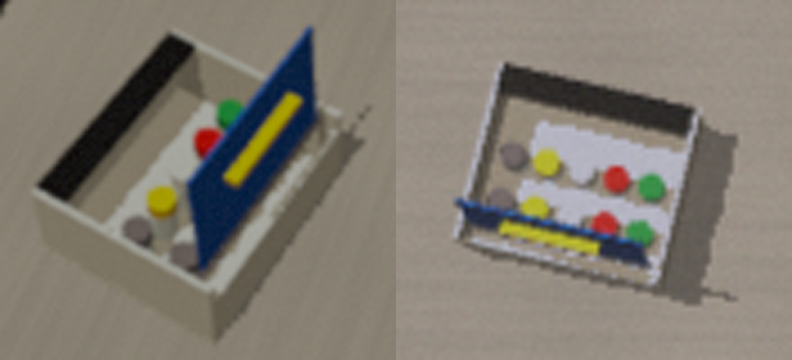

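The crop shows these points. In the side half, the lip ends are at (170,35) and (38,190), and the flap corners at (313,28), (190,185), (203,265) and (315,115). In the top half, the lip's far edge runs (503,64)-(699,110), and the blue flap shows as a thin band.

```bash
cat > h.py <<'E'
import cv2,numpy as np
def cam(m):
    R=cv2.Rodrigues(np.array(m["rvec"],float))[0];t=np.array(m["tvec"],float);return np.array(m["intrinsics"]),R,t
def tri(ms,a,mt,b):
    P=[]
    for m in(ms,mt):
        K,R,t=cam(m);P.append(K@np.c_[R,t])
    X=cv2.triangulatePoints(P[0],P[1],np.array(a,float),np.array(b,float));X=X[:3]/X[3]
    e=[ (lambda p:p[:2]/p[2])(Pi@np.r_[X.ravel(),1])-q for Pi,q in zip(P,(a,b))]
    return X.ravel().round(4),np.round(e,1).tolist()
def ray(m,p,z):
    K,R,t=cam(m);C=-R.T@t;d=R.T@np.linalg.inv(K)@np.r_[p,1];return C+d*(z-C[2])/d[2]
E
python3 - <<'E'
from h import *
from plant import ctrl
ms,mt=ctrl.camera_model("side"),ctrl.camera_model("top")
S=lambda x,y:((x+.5)/3.6-.5+200,(y+.5)/3.6-.5+235)
T=lambda x,y:((x-396+.5)/4.5-.5+185,(y+.5)/4.5-.5+180)
for n,a,b in [("lip outer +y",S(38,190),T(503,64)),("lip outer -y",S(170,34),T(699,109)),
 ("lip inner +y",S(62,199),T(496,91)),("lip inner -y",S(195,44),T(690,136)),
 ("rim -x+y",S(213,291),T(458,239)),("rim -x-y",S(340,112),T(658,284)),
 ("edge +y",S(190,185),T(458,200)),("edge -y",S(313,28),T(646,240)),
 ("hinge +y",S(203,265),T(472,222)),("hinge -y",S(315,118),T(648,265))]: print(n,tri(ms,a,mt,b))
for n,p in [("lip outer +y",(503,64)),("lip outer -y",(699,109)),("rim-x+y",(458,239)),("rim-x-y",(658,284))]: print("ray top",n,ray(mt,T(*p),.063))
for n,p in [("lip outer +y",(38,190)),("lip outer -y",(170,34)),("rim-x+y",(213,291)),("rim-x-y",(340,112))]: print("ray side",n,ray(ms,S(*p),.063))
R=[]
for n in("side","top"):
    im=cv2.imread(f"pics/{n}0.png").astype(int);B,G,Rr=im[...,0],im[...,1],im[...,2]
    m=((Rr>130)&(G>110)&(B<70)).astype(np.uint8); m[:, :180]=0;m[:,310:]=0
    k,l,st,c=cv2.connectedComponentsWithStats(m);i=1+st[1:,4].argmax();ys,xs=np.where(l==i)
    print(n,st[i],c[i],cv2.boxPoints(cv2.minAreaRect(np.c_[xs,ys].astype(np.float32))).tolist());R.append(c[i])
print("rib c",tri(ms,R[0],mt,R[1]))
E
```

```text
lip outer +y (array([0.6748, 0.1263, 0.0604]), [[-0.6, -0.1], [0.1, 0.3]])
lip outer -y (array([ 0.6455, -0.0156,  0.0574]), [[-0.1, -0.0], [0.0, 0.0]])
lip inner +y (array([0.6548, 0.1302, 0.0658]), [[-0.0, -0.0], [0.0, 0.0]])
lip inner -y (array([ 0.625 , -0.0097,  0.062 ]), [[-0.0, -0.0], [0.0, 0.0]])
rim -x+y (array([0.5484, 0.1541, 0.0586]), [[0.1, 0.0], [-0.0, -0.0]])
rim -x-y (array([0.5183, 0.0105, 0.0609]), [[0.0, 0.0], [-0.0, -0.0]])
edge +y (array([0.5641, 0.1422, 0.1433]), [[-0.6, -0.1], [0.1, 0.3]])
edge -y (array([0.5382, 0.0142, 0.1412]), [[-1.1, -0.2], [0.1, 0.6]])
hinge +y (array([0.5594, 0.1436, 0.0648]), [[-0.3, -0.1], [0.0, 0.2]])
hinge -y (array([0.5321, 0.0182, 0.0581]), [[0.1, 0.0], [-0.0, -0.1]])
ray top lip outer +y [0.67524542 0.12628888 0.063     ]
ray top lip outer -y [ 0.64464659 -0.01577044  0.063     ]
ray top rim-x+y [0.54779747 0.15342642 0.063     ]
ray top rim-x-y [0.51798601 0.01035363 0.063     ]
ray side lip outer +y [0.67239173 0.12760381 0.063     ]
ray side lip outer -y [ 0.64323128 -0.01143949  0.063     ]
ray side rim-x+y [0.54748972 0.1563861  0.063     ]
ray side rim-x-y [0.51789557 0.0119924  0.063     ]
side [263 261  20  25 113] [272.50442478 273.16814159] [[262.06689453125, 283.51300048828125], [279.87359619140625, 260.36431884765625], [282.966552734375, 262.7435302734375], [265.15985107421875, 285.8922119140625]]
top [208 229  22   7  51] [218.49019608 232.19607843] [[207.78822326660156, 230.95294189453125], [208.28233337402344, 228.72940063476562], [229.35292053222656, 233.4117431640625], [228.8588104248047, 235.63528442382812]]
rib c (array([0.5437, 0.0831, 0.1171]), [[-0.3, -0.1], [0.0, 0.1]])
```

Consistent measurements: the case centre is about (0.597, 0.069), its yaw about -0.205, and the rim height about 0.06. The flap is near 1.5 rad with tuck at about 2 mm. I'll shut the fingers, turn the tool to line up with the case and move to behind the flap.

arm_command(steps=[0,1,-0.65,0,0,0,1,-0.65,0,0,0,1,-0.65,0,0,0,1,-0.65,0,0,0,1,-0.65,0,0,0,1,-0.65,0,0,0,1,-0.65,0,0,0,1,-0.65,0,0], squeeze=20)

```text
time: 0.77
eef_pos: [0.3434, -0.467, 0.2307]
tcp_rot: [0.99, 0.139, -0.0, -0.001]
contact_force: [-0.8, -0.1, 0.4]
opening: -0.0
finger_force: 0.0
```

arm_command(steps=[0,1,-0.65,0,0,0,1,-0.65,0,0,0,1,-0.65,0,0,0,0,0,0,0.97,0,0,0,0,0.97,0,0,0,0,0.97,0,0,0,0,0.97,0,0,0,0,0.97])

```text
time: 1.43
eef_pos: [0.4013, -0.4005, 0.2307]
tcp_rot: [0.995, -0.105, -0.0, -0.0]
contact_force: [0.6, 0.3, 0.3]
opening: -0.006
finger_force: 0.0
```

arm_command(steps=[0,0,-1,0,0,0,0,-1,0,0,0,0,-1,0,0,0,0,-1,0,0,0,0,-1,0,0,0,0,-1,0,0,0,0,-1,0,0,0,0,0,0,0])

```text
time: 2.1
eef_pos: [0.4371, -0.226, 0.2307]
tcp_rot: [0.995, -0.101, -0.0, -0.001]
contact_force: [1.1, 0.2, 0.0]
opening: 0.001
finger_force: 0.0
```

arm_command(steps=[0,0,-1,0,0,0,0,-1,0,0,0,0,-1,0,0,0,0,-1,0,0,0,0,-1,0,0,0,0,-1,0,0,0,0,-1,0,0,0,-0.3,-1,0,0])

```text
time: 2.77
eef_pos: [0.471, -0.0318, 0.2311]
tcp_rot: [0.995, -0.103, 0.0, 0.0]
contact_force: [-0.8, 0.6, 0.1]
opening: 0.002
finger_force: 0.0
```

arm_command(steps=[0,0,-1,0,0,0,0,-1,0,0,0,0,-1,0,0,0,0,-1,0,0,0,0,-0.9,0,0,0,0,0,1,0,0,0,0,1,0,0,0,0,0,0])

```text
time: 3.43
eef_pos: [0.492, 0.0878, 0.1758]
tcp_rot: [0.995, -0.102, -0.005, 0.001]
contact_force: [-0.8, -0.4, -0.9]
opening: -0.0
finger_force: 0.0
```

```bash
cat > look.py <<'E'
import sys
from h import *
from plant import ctrl
n=sys.argv[1];s=ctrl.get_state()
c=np.array([.597,.0693]);p=s["eef_pos"];d=p[:2]-c;u=np.array([.979,-.203]);v=np.array([.203,.979])
print("case TCP x %.4f y %.4f z %.4f"%(d@u,d@v,p[2]),s["contact_force"].round(2))
f=lambda x,k:cv2.resize(x,(0,0),fx=k,fy=k,interpolation=cv2.INTER_CUBIC)
a=ctrl.read_camera("side")[:,:,::-1];b=ctrl.read_camera("top")[:,:,::-1]
cv2.imwrite(f"pics/{n}_s.png",a);cv2.imwrite(f"pics/{n}_t.png",b)
cv2.imwrite(f"pics/{n}.png",np.hstack([f(a[235:335,200:310],3.6),f(b[180:260,185:273],4.5)]))
E
python3 look.py l1
```

```text
case TCP x -0.1066 y -0.0032 z 0.1758 [-0.85 -0.38 -0.89]
```

View pics/l1.png

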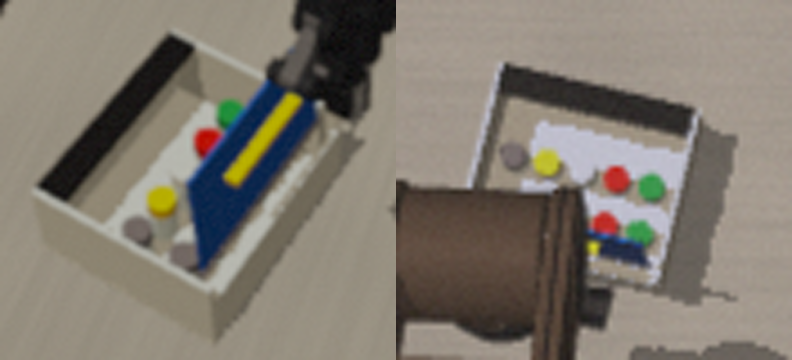

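The shut tip now stands behind the upright flap, near side-crop pixel (320,75), centred on the rib. Next I'll lower it and push the flap forward.

arm_command(steps=[0,0,0,1,0,0,0,0,1,0,0,0,0,0.9,0,0,0.4,0,0,0,0,0.4,0,0,0,0,0.3,0,0,0,0,0.3,0,0,0,0,0,0,0,0])

```text
time: 4.2
eef_pos: [0.5331, 0.0798, 0.1114]
tcp_rot: [0.995, -0.103, 0.003, -0.0]
contact_force: [-0.1, -0.2, 0.0]
opening: 0.003
finger_force: 0.0
```

arm_command(steps=[0,0.3,0,0,0,0,0.3,0,0,0,0,0.3,0,0,0,0,0.2,0,0,0,0,0.2,0,0,0,0,0,0,0,0])

```text
time: 4.7
eef_pos: [0.5626, 0.0736, 0.1089]
tcp_rot: [0.995, -0.103, 0.001, 0.0]
contact_force: [-0.3, 0.5, 0.7]
opening: 0.0
finger_force: 0.0
```

```bash
python3 look.py l2
```

```text
case TCP x -0.0346 y -0.0028 z 0.1089 [-0.32  0.46  0.68]
```

View pics/l2.png

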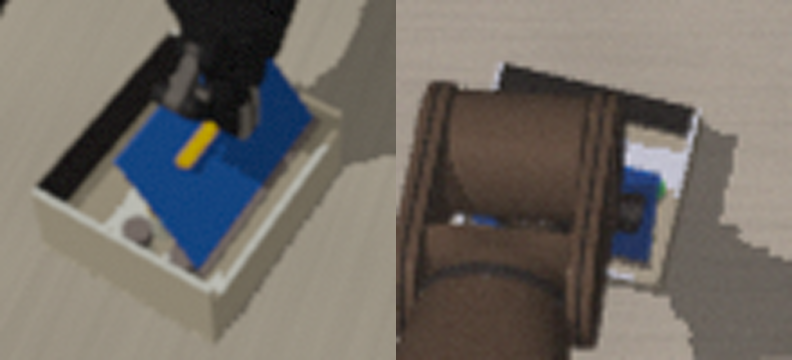

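The flap is folded to about 0.85 rad and the tip, near side-crop pixel (245,130), is at rib height and may be on the rib's top. I'll back off a little, go lower behind the rib, then advance and press down.

arm_command(steps=[0,-0.4,0,0,0,0,-0.3,0,0,0,0,0,0,0.4,0,0,0,0,0.3,0,0,0,0,0,0])

```text
time: 5.22
eef_pos: [0.5425, 0.0775, 0.0889]
tcp_rot: [0.995, -0.102, -0.002, 0.0]
contact_force: [0.3, 0.2, -0.9]
opening: -0.0
finger_force: 0.0
```

```bash
python3 look.py l3
```

```text
case TCP x -0.0551 y -0.0030 z 0.0889 [ 0.28  0.23 -0.94]
```

View pics/l3.png

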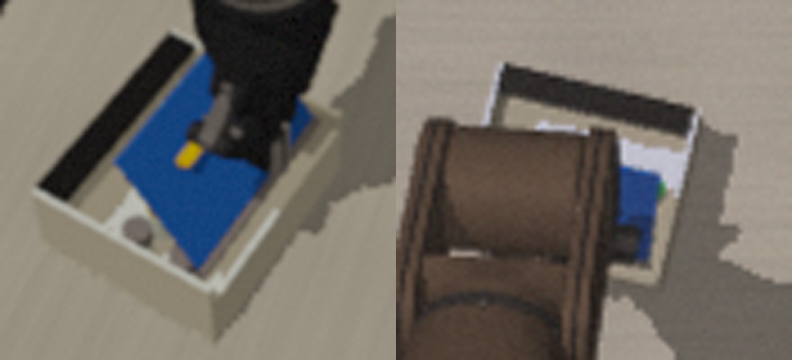

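The flap stayed at the same angle, with its corner at side-crop pixel (117,160). The tip is now on the hinge side of the rib. I'll advance into the nook and follow the arc downward.

arm_command(steps=[0,0.36,0,0.04,0,0,0.36,0,0.04,0,0,0.3,0,0.08,0,0,0.2,0,0.1,0,0,0.2,0,0.14,0,0,0,0,0,0])

```text
time: 5.82
eef_pos: [0.5798, 0.0699, 0.0804]
tcp_rot: [0.995, -0.103, -0.0, 0.0]
contact_force: [-0.7, -0.6, 0.3]
opening: -0.004
finger_force: 0.5
```

```bash
python3 look.py l4; python3 - <<'E'
from h import *
from plant import ctrl
# expected side-crop pixel of the flap's +y free corner vs fold (tuck 2 mm)
K,R,t=cam(ctrl.camera_model("side"))
for th in np.arange(0,1.2,.1):
    xc,z=-.053+.092*np.cos(th),.056+.092*np.sin(th)
    X=np.r_[np.array([.597,.0693])+xc*np.array([.979,-.203])+.065*np.array([.203,.979]),z]
    p=K@(R@X+t);p=p[:2]/p[2];print(round(th,1),((p-[200,235]+.5)*3.6).round(0))
E
```

```text
case TCP x -0.0170 y -0.0029 z 0.0804 [-0.73 -0.63  0.28]
0.0 [ 78. 205.]
0.1 [ 77. 197.]
0.2 [ 77. 189.]
0.3 [ 78. 182.]
0.4 [ 81. 176.]
0.5 [ 85. 171.]
0.6 [ 90. 167.]
0.7 [ 97. 164.]
0.8 [105. 162.]
0.9 [114. 161.]
1.0 [124. 161.]
1.1 [135. 163.]
```

View pics/l4.png

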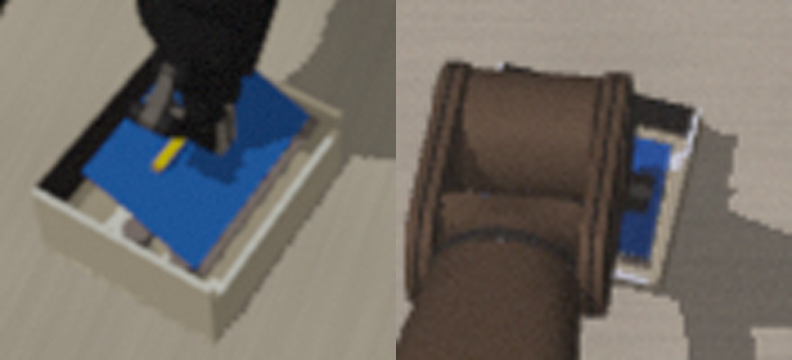

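The flap corner is at side-crop pixel (82,172), which gives a fold of about 0.45. This matches the geometry of the tip sitting in the nook. I'll press on down.

arm_command(steps=[0,0.08,0,0.2,0,0,0.06,0,0.2,0,0,0.06,0,0.2,0,0,0.05,0,0.18,0,0,0,0,0,0])

```text
time: 6.33
eef_pos: [0.5856, 0.0688, 0.0611]
tcp_rot: [0.995, -0.103, 0.0, -0.0]
contact_force: [0.4, -0.8, 0.6]
opening: 0.0
finger_force: 0.2
```

```bash
python3 look.py l5
```

```text
case TCP x -0.0111 y -0.0029 z 0.0611 [ 0.37 -0.76  0.61]
```

View pics/l5.png

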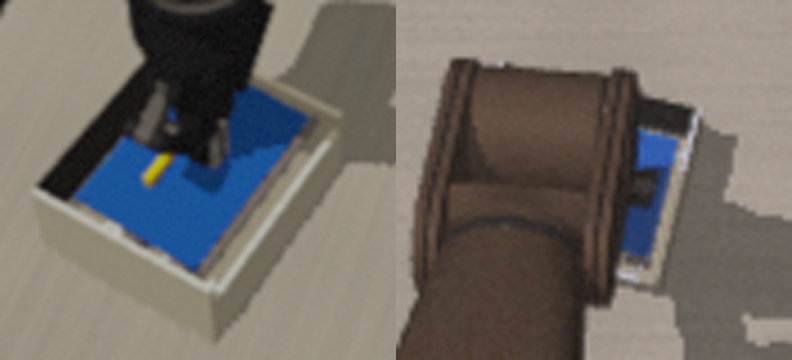

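The flap is nearly level, at about 0.1, with its corner at side-crop pixel (75,195), just short of the lip. I'll press it slightly below level, then start forward.

arm_command(steps=[0,0,0,0.14,0,0,0,0,0.12,0,0,0,0,0,0,0,0.1,0,0,0,0,0.1,0,0,0,0,0.1,0,0,0,0,0,0,0,0])

```text
time: 7.02
eef_pos: [0.5922, 0.0675, 0.0549]
tcp_rot: [0.995, -0.103, -0.001, -0.0]
contact_force: [-2.0, 1.3, 1.4]
opening: -0.003
finger_force: 1.5
```

```bash
python3 look.py l6
```

```text
case TCP x -0.0043 y -0.0027 z 0.0549 [-1.97  1.25  1.41]
```

View pics/l6.png

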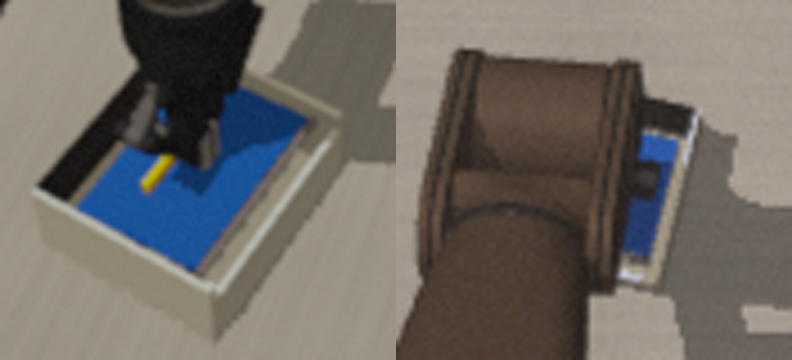

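The flap is now just below level, with its edge inside the lip line, and the rib is in contact at about 2 N. I'll push on in small steps.

arm_command(steps=[0,0.08,0,0,0,0,0.08,0,0,0,0,0.08,0,0,0,0,0.08,0,0,0,0,0,0,0,0])

```text
time: 7.53
eef_pos: [0.6006, 0.0657, 0.0551]
tcp_rot: [0.995, -0.102, -0.0, -0.0]
contact_force: [-1.8, 0.6, 0.0]
opening: 0.002
finger_force: 1.4
```

```bash
python3 look.py l7
```

```text
case TCP x 0.0042 y -0.0028 z 0.0551 [-1.82  0.58  0.02]
```

View pics/l7.png

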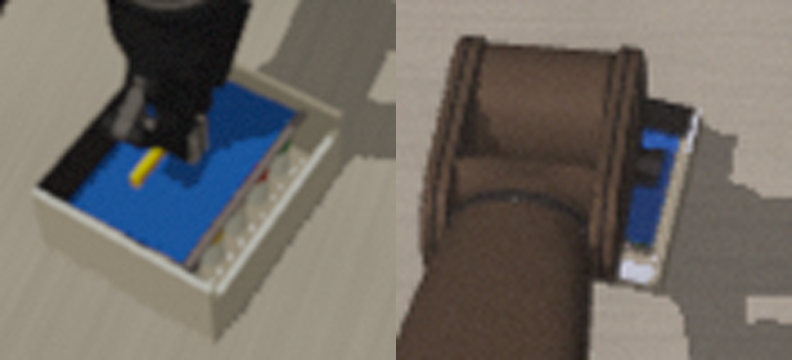

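The hinge rod has slid forward, the blue ends at the lip's inner edge, and the case corners at (38,190) and (215,291) are unchanged. I'll do the last few millimetres to the stop.

arm_command(steps=[0,0.06,0,0,0,0,0.06,0,0,0,0,0.06,0,0,0,0,0,0,0,0])

```text
time: 7.97
eef_pos: [0.605, 0.0647, 0.0553]
tcp_rot: [0.995, -0.102, 0.0, 0.0]
contact_force: [-3.0, 1.0, 0.8]
opening: 0.002
finger_force: 1.2
```

arm_command(steps=[0,0.04,0,0,0,0,0,0,0,0,0,0,0,0,0])

```text
time: 8.22
eef_pos: [0.6056, 0.0647, 0.0553]
tcp_rot: [0.995, -0.102, -0.0, 0.0]
contact_force: [-3.7, 1.4, 0.4]
opening: -0.001
finger_force: 1.8
```

arm_command(steps=[0,0.04,0,0,0,0,0,0,0,0,0,0,0,0,0])

```text
time: 8.47
eef_pos: [0.6057, 0.0646, 0.0549]
tcp_rot: [0.995, -0.102, -0.002, -0.0]
contact_force: [-5.6, 0.6, 1.3]
opening: -0.003
finger_force: 3.1
```

The tip stalled at 5.6 N, so the tuck is at its hard stop. I'll ease back, lift off and check.

arm_command(steps=[0,-0.1,0,-0.04,0,0,-0.1,0,-0.1,0,0,0,0,-0.5,0,0,0,0,-1,0,0,0,0,-1,0,0,0,0,-1,0,0,-1,0,-1,0,0,-1,0,0,0])

```text
time: 9.13
eef_pos: [0.5577, 0.0751, 0.1797]
tcp_rot: [0.995, -0.103, 0.008, -0.0]
contact_force: [0.3, 0.5, 1.2]
opening: -0.002
finger_force: 0.0
```

arm_command(steps=[0,-0.5,1,0,0,0,0,1,0,0,0,0,1,0,0,0,0,1,0,0,0,0,1,0,0,0,0,1,0,0,0,0,1,0,0,0,0,1,0,0])

```text
time: 9.8
eef_pos: [0.5005, -0.1193, 0.1732]
tcp_rot: [0.995, -0.102, 0.002, 0.001]
contact_force: [1.0, -0.7, -0.5]
opening: -0.004
finger_force: 0.0
```

```bash
python3 look.py l8
```

```text
case TCP x -0.0562 y -0.2042 z 0.1732 [ 1.05 -0.7  -0.52]
```

View pics/l8.png

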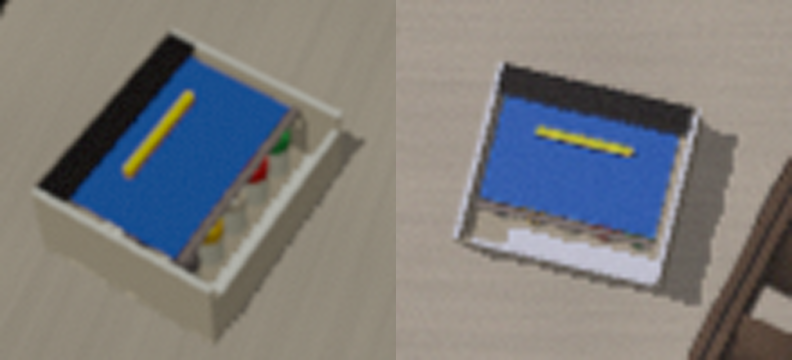

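The flap lies flat under the lip and has stayed shut, and the case corners are unchanged. One numerical check of the tuck before handing in.

```bash
python3 - <<'E'
from h import *
from plant import ctrl
R=[]
for n in("s","t"):
    im=cv2.imread(f"pics/l8_{n}.png").astype(int);B,G,r=im[...,0],im[...,1],im[...,2]
    m=((r>110)&(G>100)&(B<90)).astype(np.uint8);m[:,:180]=0;m[:,310:]=0
    k,l,st,c=cv2.connectedComponentsWithStats(m);R.append(c[1+st[1:,4].argmax()])
X,e=tri(ctrl.camera_model("side"),R[0],ctrl.camera_model("top"),R[1])
xc=(X[:2]-[.597,.0693])@[.979,-.203];print(X,e,"tuck~",xc-(-.055+.060))
E
```

```text
[0.6196 0.0662 0.0646] [[-0.2, -0.0], [0.0, 0.1]] tuck~ 0.017754700000000068
```

The rib measures a tuck of about 17.8 mm at a height of 0.065 m, so the flap is fully home.

```bash
python3 -c "
from plant import ctrl
print(ctrl.sign_off())"
```

```text
the job is handed in; nothing more can be done
None
```

The case is shut and handed in at about 10 s: the flap is tucked to its stop under the lip (about 17.8 mm of 18), stayed shut after I let go, the case did not move, and the arm's path stayed clear of the tubs, cup, clip and rake.

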